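# Turn the notched drive plate to its pin and press it home

### The job

The notched drive plate sits loosely on the spindle stand, too high because its notch is away from the stand's locating pin. Push the plate's stud round with a fingertip until the notch stands over the pin, then press down on the hub until the plate is fully home on the stand, and let go. Never lift the plate off, and leave the bearing, spanner and spark plug lying round the stand where they are.

Things in the scene. Friction and masses are not known exactly. Their poses are not given: they have to be found in the camera images.
- stand: Grey spindle stand, fixed to the bench. Origin: centre of its underside, on the spindle axis, at bench level; z up; x points from the spindle to the locating pin. Square base 130 x 130 x 12 mm, round pedestal of 44 mm radius, upright steel spindle of 10 mm radius with its top at 74 mm; an ear on the +x side carries pin and post.
- seat (a point): Centre of the pedestal's flat top, 40 mm above the bench, on the spindle axis: the seat that the plate's underside meets when fully home.
- pin_tip (a point): Centre of the top of the fixed locating pin: upright, steel, 9 mm diameter with a chamfered tip, 54 mm from the spindle axis, top 48 mm above the bench (8 mm above the seat). The plate hides most of it from above.
- post_top (a point): Centre of the top of the fixed grey post behind the pin: 14 x 26 mm, 56 mm high, centred 73 mm from the spindle axis, just outside the plate's rim, with a black line on top. Pin and post lie in the same direction from the spindle, so the post shows from above where the pin is.
- plate: Loose steel drive plate, about 0.4 kg: disc 114 mm across, 10 mm thick, with one rim notch, a central hub and one stud. Origin: centre of the underside; z up; x points to the notch, -x to the stud. Underside at 50 mm height at the start (2 mm clear of the pin), 40 mm when home, 48 mm if pressed onto the pin. Turns either way at 1 to 3 N on the stud and stops with the push.
- notch (a point): Point on the plate's underside in the middle of the notch, 54 mm from the hub axis. The notch is 14 mm wide with parallel sides, open at the rim, its bottom 47 mm from the axis; it passes the 9 mm pin when within about 2.5 mm of centre. At the start it is 65 to 180 degrees away from the pin, either way round.
- stud (a point): Centre of the top of the plate's upright dark steel stud, 12 mm diameter, 40 mm from the hub axis, straight across from the notch; it rises 31 mm above the plate's upper face.
- hub_top (a point): Centre of the flat closed top of the plate's hub: the place to press. The hub is 34 mm in diameter and its top is 42 mm above the plate's underside; its blind bore has 0.7 mm play in radius on the spindle.
- collar (a joint): Black rubber friction collar, 56 mm across, on the spindle under the plate. Reads 0 at the start (its top at 50 mm height), 0.010 m when the plate is home. No spring: it slides down under about 9 N in all, of which the plate weighs 3 to 5 N, and stays where it is left. So the plate does not drop by itself; press with 6 to 20 N.
- bearing: Bystander: ball bearing, 47 mm diameter, 14 mm high, lying on the bench about 130 mm from the spindle axis on the stand's -y side. Origin: centre of the underside.
- spanner: Bystander: spanner, 187 mm long (along its y), 8 mm high, lying on the bench about 128 mm from the spindle axis on the stand's -x side. Origin: centre of the underside.
- spark_plug: Bystander: spark plug, 75 mm long (along its y), 18 mm high, lying on the bench about 132 mm from the spindle axis on the stand's +y side. Origin: centre of the underside.
There are look-alikes about, which are no part of the job. Leave any pink look-alike of the stand alone.

How it is judged (in metres and radians):
At the end, for the whole second after the job is handed in: The plate lies on its seat: underside within 1.8 mm of the seat's height (40 mm), centred on the spindle within 3 mm, notch within 4.5 mm of the pin, level within 2 degrees and at rest (z of plate in the frame of stand below 0.0418 m and horizontal distance between plate and stand below 0.003 m and horizontal distance between notch and pin_tip below 0.0045 m and angle between plate's own z axis and vertical below 0.035 rad and linear speed of plate below 0.02 m/s); the robot touches nothing.
It fails at once if the plate is lifted more than 5 mm above where it sat at the start (height (world z) of plate above 0.055 m).
It fails at once if the plate is tipped more than 10 degrees (angle between plate's own z axis and vertical above 0.175 rad).
It fails at once if the bearing, the spanner or the spark plug is moved more than 20 mm (distance of any of bearing, spanner, spark_plug from where it was at the start of the episode above 0.02 m).
It also fails if it takes over 72 s, if anything falls off the work surface, if the arm or the gripper's body presses on something with over 40 N, if the wrist force passes 120 N, or if a joint passes its speed limit or range.

### The arm

A 7-joint arm with a two-finger parallel gripper is mounted at the origin on the work surface; the furniture and walls round the work are solid. World frame = base frame: x ahead of the robot, y to its left, z up, the work surface at z = 0. Lengths are in mm, angles in rad, forces in N, time in s.
With the tool pointing down it reaches from about 350 to 900 mm from the base axis. Payload 19.9 kg.
Tool frame: the origin (TCP) lies at the very end of the fingers, on their centre line; the grasp point (between the pads) lies 19 mm behind it (ctrl.grasp_offset is the distance from the TCP to the grasp point, in mm); z points along the fingers, y is the line along which they close (so a half turn about z gives the same grasp; the last joint's range is limited). The gripper opens to 85 mm and grips with 20 to 120 N. Pads are 22 mm wide; open, the fingers measure 114 mm over their backs; the gripper's body (76 mm by 85 mm) begins 54 mm behind the grasp point. The pads swing forward as they close: fully open they stand 13 mm farther back than shut.
Start: joints at [1.194, 0.417, -0.01, 1.614, 0.005, 1.111, -0.053], TCP at [205.355, -590.277, 191.66] pointing down, gripper open.
Joint ranges: [-2.81, 2.81], [-0.39, 2.02], [-1.27, 1.25], [0.06, 2.57], [-1.19, 4.33], [0.19, 2], [-2.82, 2.82]. Speed limits (rad/s): [1.89, 1.89, 2.39, 2.39, 3.01, 3.01, 3.01].

### API

Orientations are given as a rotation vector (axis times angle).
In Python, from rig import ctrl, cams gives the robot as it stands. The module is installed in compiled form; this text tells all that it offers.
- The arm moves only by the tool step_arm, never from a script. Its argument "plan" is a list of rows, each a list of 7 numbers: the shift along the world's x, y, z in m, then the turn, a rotation vector about the world's x, y, z in rad, then the opening, from 0 (shut) to 1 (fully open). In form: [[dx, dy, dz, ax, ay, az, hand], ...]. A call has 1 to 10 rows; each row is the pose to reach, as a shift and turn from the pose commanded when the call began; what a row does not reach only later rows make up. A row lasts 1/8 s, in which the tool goes at most 62.5 mm and 10.7 degrees, less where a joint would pass 70% of its speed; a pose out of reach is approached as far as the arm can. A call with a gripper value outside its range is refused whole. The fingers move at their own pace and stop on an object; the grip force is fixed at half the most. Time passes only in rows, so rows that repeat a pose let the fingers close. It gives the time, the measured TCP pose, the force, the opening and the grip force at its end, in the units of the state.
- ctrl.state(): the state, without advancing time (a new reading comes with each control period).
- cams.snapshot(name): name is "scene" or "top"; returns a dict with "img" (420x560x3 uint8, red, green, blue), "intrinsics" (3x3 intrinsics, pixels), "pose" (4x4, takes a point from camera to world coordinates). Camera axes: x right, y up, looking along -z (the intrinsics and any distortion apply to the point x, -y, -z); pixel columns grow to the right and rows downward; lengths in mm; the calibration is good to about 2 mm. A picture is of the moment at which its call begins. There is no depth.
- ctrl.finish_job(): hands the job in; it is judged then, once.
The state is a dict: "clock": time; "q": joint angles; "dq": joint speeds; "effort": joint torques, N m; "ee_pos": TCP position; "eef_rot": TCP orientation; "wrist_force": force on the tool from outside, world axes, zero at the start; "wrist_torque": the same for the moment, N m; "grip_width": finger opening in mm; "finger_force": force on a finger pad.
Only numpy, scipy, OpenCV 4.12 (cv2) and the standard library are available. Lean on these libraries where they do the work, as an engineer would, in place of code of your own. Each camera call takes 0.05 s, during which the arm holds its last target. There are 200 camera calls.

## Working session

There is one attempt and no reset: what is moved stays moved. The work goes in short steps, Python scripts to look and compute and a tool call to move; the robot and the scene stay as the last step left them, time stands still between calls to the robot, and variables do not carry over. Pictures are saved under pics/ and viewed, at most 10 in all, crops included, and the job is handed in when it is done.

Besides the shell and the picture viewer there is one more tool, called after ">>>" as name([rows], argument=value, ...), one row to a line, values as JSON. step_arm: Moves the arm, as the interface text tells. Its arguments: {"type":"object","properties":{"plan":{"type":"array"}},"required":["plan"]}

```bash
mkdir -p pics; cat > h.py <<'E'
import numpy as np, cv2
from rig import ctrl, cams
def snap(n, f=None):
    s=cams.snapshot(n)
    if f: cv2.imwrite('pics/'+f, s['img'][...,::-1])
    return s
def ray(s,u,v):
    K=np.array(s['intrinsics']);P=np.array(s['pose'])
    d=np.linalg.inv(K)@[u,v,1.]; d=P[:3,:3]@[d[0],-d[1],-d[2]]
    return P[:3,3], d/np.linalg.norm(d)
def onz(s,u,v,z):
    o,d=ray(s,u,v); return o+d*(z-o[2])/d[2]
def tri(s1,p1,s2,p2):
    A=np.zeros((3,3));b=np.zeros(3);L=[ray(s1,*p1),ray(s2,*p2)]
    for o,d in L:
        M=np.eye(3)-np.outer(d,d);A+=M;b+=M@o
    x=np.linalg.solve(A,b)
    return x,[np.linalg.norm((np.eye(3)-np.outer(d,d))@(x-o)) for o,d in L]
E
python3 - <<'E'
from h import *
a=snap('scene','s0.png');b=snap('top','t0.png')
for s in(a,b):print({k:np.round(v,2).tolist() for k,v in s.items() if k!='img'},s.keys())
print(ctrl.state())
E
```

```text
{'intrinsics': [[380.62, 0.0, 276.9], [0.0, 380.62, 214.59], [0.0, 0.0, 1.0]], 'pose': [[-0.55, 0.64, -0.53, -115.24], [-0.84, -0.43, 0.34, 439.98], [-0.01, 0.63, 0.77, 876.64], [0.0, 0.0, 0.0, 1.0]]} dict_keys(['img', 'intrinsics', 'pose'])
{'intrinsics': [[411.46, 0.0, 279.74], [0.0, 411.46, 209.05], [0.0, 0.0, 1.0]], 'pose': [[0.0, 1.0, -0.08, 384.36], [-1.0, 0.0, 0.01, 88.36], [0.01, 0.08, 1.0, 954.52], [0.0, 0.0, 0.0, 1.0]]} dict_keys(['img', 'intrinsics', 'pose'])
{'clock': 0.1, 'q': array([ 1.19452537,  0.41790441, -0.01029737,  1.61411365,  0.00470982,
        1.11070494, -0.05293136]), 'dq': array([-0.00136469,  0.00014385,  0.00012462, -0.00085884, -0.00156102,
       -0.00022481, -0.00062359]), 'effort': array([ 1.54700378e-03, -8.65817857e+01,  6.80225082e-01, -4.35630798e+01,
        1.91745831e-02,  4.86841673e-03, -9.25516201e-05]), 'ee_pos': array([ 205.20977766, -589.97130182,  191.12918409]), 'eef_rot': array([-3.09660886e+00, -5.23343831e-01,  4.38936860e-04]), 'wrist_force': array([-0.16807569, -0.53877247,  0.30326408]), 'wrist_torque': array([-0.01932376,  0.03107235,  0.01067024]), 'finger_force': 0.0, 'grip_width': 85.40313974301647}
```

View pics/s0.png

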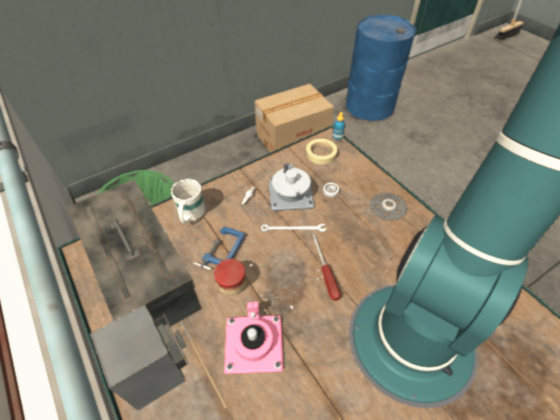

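View pics/t0.png

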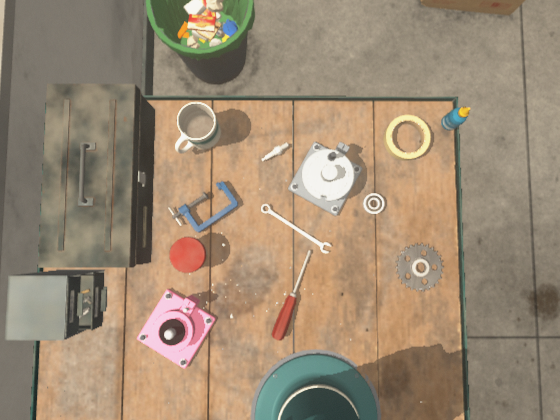

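The real (grey) stand with the steel plate is at about (328,175) in top and (291,187) in scene. The look-alikes are the pink stand at top (175,328), which has no plate, and the dark toothed disc at (420,267). The grey stand fits because it has the hub, the post, and the bearing, spanner and plug around it. I'll confirm with an enlarged crop.

```bash
python3 - <<'E'
from h import *
a=cv2.imread('pics/s0.png');b=cv2.imread('pics/t0.png')
A=cv2.resize(a[155:215,255:325],None,fx=5.7,fy=5.7,interpolation=3)
B=cv2.resize(b[130:220,283:368],None,fx=4.7,fy=4.7,interpolation=3)
h=max(A.shape[0],B.shape[0])
p=lambda x:cv2.copyMakeBorder(x,0,h-x.shape[0],0,0,0)
o=np.hstack([p(A),p(B)]);print(o.shape,A.shape,B.shape);cv2.imwrite('pics/c0.png',o)
E
```

```text
(423, 799, 3) (342, 399, 3) (423, 400, 3)
```

View pics/c0.png

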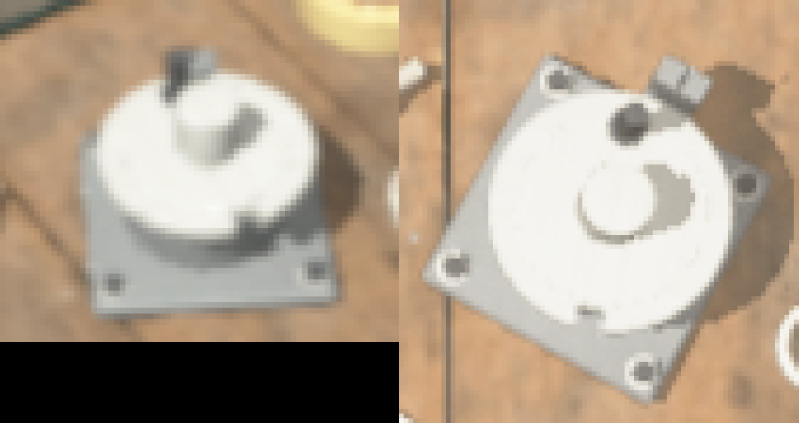

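The crop confirms the grey stand: hub top at top(329,173), dark stud at (332,155), post with black line at (343,147), notch at (323,198). In scene the hub is at (291,172), stud (286,165), post (290,166).

```bash
cat >> h.py <<'E'
def meas(s, show=True):
    "plate centre from white disc, in the top view"
    im=s['img'][125:225,280:372].astype(int); g=cv2.cvtColor(im.astype(np.uint8),cv2.COLOR_RGB2HSV)
    return im,g
E
python3 - <<'E'
from h import *
t=snap('top');s=snap('scene')
T=lambda x,y:((x-399+.5)/4.7+283-.5,(y+.5)/4.7+130-.5)
S=lambda x,y:((x+.5)/5.7+255-.5,(y+.5)/5.7+155-.5)
r=lambda x:np.round(x,1).tolist()
c=[onz(t,*T(*p),12) for p in [(555,54),(768,190),(652,403),(424,278)]]
print('base ctr',r(np.mean(c,0)),[round(float(np.linalg.norm(c[i]-c[i-1])),1) for i in range(4)])
x=np.mean(c,0);
d=c[0]+c[1]-c[2]-c[3]; d2=c[1]+c[2]-c[3]-c[0]
print('edge dirs',[np.degrees(np.arctan2(v[1],v[0])) for v in(d,d2)])
for n,pt,ps,z in [('hub',(617,198),(207,101),92),('stud',(631,115),(180,54),91),('post',(683,80),(203,60),56)]:
    X,e=tri(t,T(*pt),s,S(*ps)); print(n,r(X),r(e),'plane top',r(onz(t,*T(*pt),z)),'scene',r(onz(s,*S(*ps),z)))
print('notch',r(onz(t,*T(590,312),60)))
# white disc
im=t['img']; m=((im.min(2)>195)).astype(np.uint8); m[:,:283]=0;m[:,368:]=0;m[:130]=0;m[220:]=0
cs,_=cv2.findContours(m,0,2); k=max(cs,key=cv2.contourArea); k=cv2.convexHull(k)
(cx,cy),(w,h),_=cv2.fitEllipse(k);print(cx,cy,w,h,r(onz(t,cx,cy,60)))
# dark stud
g=cv2.cvtColor(im,cv2.COLOR_RGB2GRAY); m=(g<95); ys,xs=np.nonzero(m[140:172,320:345]);print(sorted(zip((xs+320).tolist(),(ys+140).tolist())))
E
```

```text
base ctr [533.4, -25.5, 12.0] [129.7, 125.0, 120.6, 127.3]
edge dirs [np.float64(-29.585518450121835), np.float64(-120.87747731896077)]
hub [535.4, -23.4, 93.8] [0.2, 0.2] plane top [535.6, -23.7, 92.0] scene [537.0, -24.3, 92.0]
stud [572.9, -30.9, 93.3] [0.8, 0.8] plane top [573.9, -30.6, 91.0] scene [574.5, -32.9, 91.0]
post [598.1, -62.2, 52.9] [1.8, 1.8] plane top [598.4, -60.2, 56.0] scene [594.3, -61.8, 56.0]
notch [487.5, -14.8, 60.0]
318.50079345703125 172.74546813964844 56.05365753173828 70.04216766357422 [538.9, -4.8, 60.0]
[(332, 157), (332, 158), (333, 157), (333, 158), (334, 157)]
```

Measured: axis ≈ (535,-24), with hub and stud tops at about 93 (expected 92/91). The post is 73 mm out at about -30.5°. The stud is at -10° with radius 39, and the notch is opposite at 169°. So the stud must go to about 149.5°, which is +160° counter-clockwise. I'll shut the fingers and move to the stud's clockwise side.

>>> step_arm([
  [0.03, 0.045, 0, 0, 0, 0.04, 0],
  [0.06, 0.09, 0, 0, 0, 0.08, 0],
  [0.09, 0.135, 0, 0, 0, 0.12, 0],
  [0.12, 0.18, 0, 0, 0, 0.16, 0],
  [0.15, 0.225, 0, 0, 0, 0.2, 0],
  [0.18, 0.27, 0, 0, 0, 0.24, 0],
  [0.21, 0.315, 0, 0, 0, 0.28, 0],
  [0.24, 0.36, 0, 0, 0, 0.32, 0],
  [0.27, 0.405, 0, 0, 0, 0.36, 0],
  [0.3, 0.45, 0, 0, 0, 0.4, 0],
])

```text
clock: 1.45
ee_pos: [506.1, -138.8, 191.8]
eef_rot: [2.931, 1.13, 0.0]
wrist_force: [0.5, -0.6, 0.8]
grip_width: -0.1
finger_force: 0.0
```

>>> step_arm([
  [0.028, 0.044, 0, 0, 0, 0.01, 0],
  [0.056, 0.088, 0, 0, 0, 0.02, 0],
  [0.056, 0.088, 0, 0, 0, 0.02, 0],
  [0.056, 0.088, -0.04, 0, 0, 0.02, 0],
  [0.056, 0.088, -0.08, 0, 0, 0.02, 0],
  [0.056, 0.088, -0.08, 0, 0, 0.02, 0],
])

```text
clock: 2.2
ee_pos: [559.4, -52.8, 109.6]
eef_rot: [-2.919, -1.156, 0.007]
wrist_force: [0.2, 0.1, 0.5]
grip_width: 0.2
finger_force: 0.0
```

```bash
python3 - <<'E'
from h import *
t=snap('top');s=snap('scene');print(ctrl.state()['ee_pos'])
B=cv2.resize(t['img'][130:220,283:368],None,fx=4.7,fy=4.7,interpolation=3)
A=cv2.resize(s['img'][130:204,255:325],None,fx=5.7,fy=5.7,interpolation=3)
cv2.imwrite('pics/c1.png',np.hstack([A[:421],B[:421]])[...,::-1])
E
```

```text
[561.69236235 -52.62409734 112.79048826]
```

View pics/c1.png

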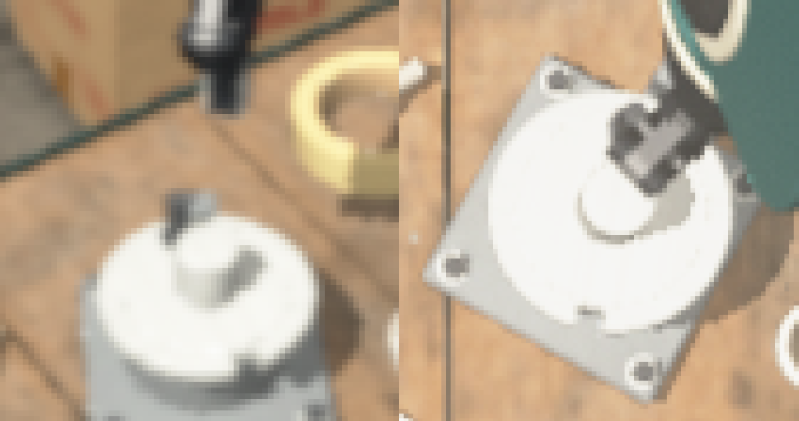

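The picture shows the shut fingers above the plate's right side, with the tip at scene (294,149). The stud is still uncovered to its left. I'll check that projection against the TCP.

```bash
cat >> h.py <<'E'
def proj(s,X):
    P=np.linalg.inv(np.array(s['pose']));c=P[:3,:3]@X+P[:3,3];K=np.array(s['intrinsics'])
    u=K@[c[0],-c[1],-c[2]];return u[:2]/u[2]
E
python3 - <<'E'
from h import *
t=snap('top');s=snap('scene');X=ctrl.state()['ee_pos'];print(X,proj(s,X),proj(t,X))
print([proj(t,np.array([535+38*np.cos(a),-24+38*np.sin(a),72])) for a in(-.82,)])
E
```

```text
[562.26989662 -52.55742297 113.43250886] [294.08309832 158.2718377 ] [344.07054563 157.27866633]
[array([340.58550243, 161.85040322])]
```

>>> step_arm([
  [0, 0, 0, 0, 0, 0, 0],
  [0, 0, 0, 0, 0, 0, 0],
  [0, 0, 0, 0, 0, 0, 0],
])

```text
clock: 2.78
ee_pos: [561.5, -52.3, 111.9]
eef_rot: [2.92, 1.158, 0.0]
wrist_force: [-0.5, 0.6, -0.1]
grip_width: 0.0
finger_force: 0.0
```

```bash
python3 - <<'E'
from h import *
t=snap('top');s=snap('scene');X=ctrl.state()['ee_pos'];print(X,ctrl.state()['eef_rot'])
t['img']=t['img'].copy();s['img']=s['img'].copy()
for q in(t,s):
    u=np.round(proj(q,X)).astype(int);q['img'][u[1],u[0]]=(255,0,0);print(u)
B=cv2.resize(t['img'][110:220,283:383],None,fx=4,fy=4,interpolation=0)
A=cv2.resize(s['img'][90:200,250:350],None,fx=4,fy=4,interpolation=0)
cv2.imwrite('pics/c2.png',np.hstack([A,B])[...,::-1])
E
```

```text
[561.40549475 -52.2820344  111.76317293] [2.92045528e+00 1.15772957e+00 6.11410928e-05]
[344 158]
[294 159]
```

View pics/c2.png

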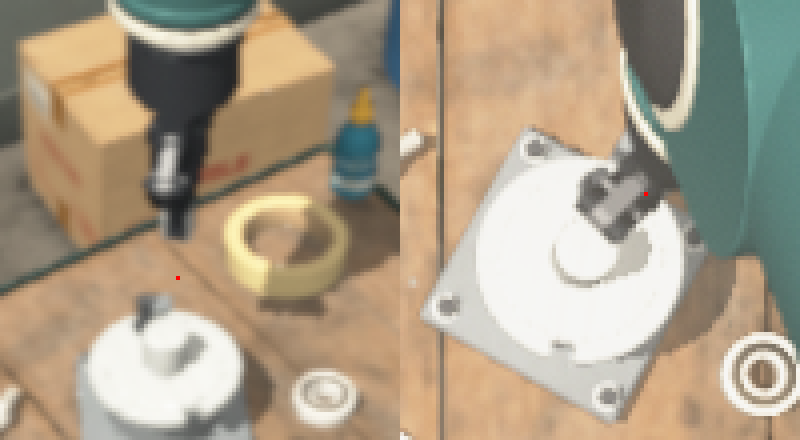

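```bash
python3 - <<'E'
from h import *
t=snap('top');s=snap('scene')
for p in [(337,161),(333,166),(335,164),(342,158)]:print(p,tri(t,p,s,(294.5,149.5)))
for z in (72,112,140,160):print(z,onz(t,335,164,z),onz(s,294.5,149.5,z))
for q in(t,s):
  for X in [(535,-24,92),(573,-31,91),(598,-61,56)]:print(X,proj(q,np.array(X,float)))
E
```

```text
(337, 161) (array([539.97279728, -31.96598044, 173.42078359]), [np.float64(3.9293818209915314), np.float64(3.929381820991534)])
(333, 166) (array([527.42955043, -22.47455588, 187.12215449]), [np.float64(4.223325599214547), np.float64(4.223325599214655)])
(335, 164) (array([532.67567622, -26.81746924, 181.19496402]), [np.float64(3.798652707697906), np.float64(3.7986527076978414)])
(342, 158) (array([549.67419037, -41.79852739, 161.54115288]), [np.float64(1.6875718714254362), np.float64(1.6875718714253922)])
72 [556.15518381 -39.56620723  72.        ] [ 631.84682635 -103.68344391   72.        ]
112 [548.36876538 -33.76790931 112.        ] [594.70764745 -76.65682492 112.        ]
140 [542.91827247 -29.70910077 140.        ] [568.71022222 -57.73819162 140.        ]
160 [539.02506325 -26.80995181 160.        ] [550.14063276 -44.22488212 160.        ]
(535, -24, 92) [329.11993432 172.01855048]
(573, -31, 91) [332.17902407 154.47704803]
(598, -61, 56) [343.41296741 146.81280567]
(535, -24, 92) [291.20479798 172.73727081]
(573, -31, 91) [285.91398932 164.59556215]
(598, -61, 56) [289.32919468 164.52475879]
```

```bash
python3 - <<'E'
from h import *
t=snap('top');s=snap('scene')
print(ctrl.grasp_offset,[a for a in dir(ctrl) if a[0]!='_'])
for q in(t,s):print(proj(q,np.zeros(3)),[proj(q,np.array([561.4,-52.3,z])) for z in(112,147,185,240)])
E
```

```text
18.700000000000003 ['Unreachable', 'finish_job', 'grasp_offset', 'state']
[315.26481929 415.70792753] [array([343.83841569, 157.83430918]), array([346.72002969, 154.20552344]), array([350.13940466, 149.89954107]), array([355.71859275, 142.87372911])]
[411.80061923 339.13780742] [array([294.16841787, 158.835674  ]), array([294.45867253, 149.74786456]), array([294.79055537, 139.35668586]), array([295.30479438, 123.2559758 ])]
```

>>> step_arm([
  [0, 0, -0.01, 0, 0, 0, 0],
  [0, 0, -0.02, 0, 0, 0, 0],
  [0, 0, -0.03, 0, 0, 0, 0],
  [0, 0, -0.04, 0, 0, 0, 0],
  [0, 0, -0.04, 0, 0, 0, 0],
  [0, 0, -0.04, 0, 0, 0, 0],
])

```text
clock: 3.82
ee_pos: [561.5, -52.3, 71.8]
eef_rot: [2.92, 1.158, 0.0]
wrist_force: [0.8, 0.2, -0.2]
grip_width: 0.3
finger_force: 0.0
```

```bash
python3 - <<'E'
from h import *
t=snap('top');s=snap('scene');X=ctrl.state()['ee_pos'];print(X)
t['img']=t['img'].copy();s['img']=s['img'].copy()
for q in(t,s):
  for dz in (0,35):
    u=np.round(proj(q,X+[0,0,dz])).astype(int);q['img'][u[1],u[0]]=(255,0,0);print(u)
B=cv2.resize(t['img'][120:210,293:373],None,fx=5,fy=5,interpolation=0)
A=cv2.resize(s['img'][115:205,250:330],None,fx=5,fy=5,interpolation=0)
cv2.imwrite('pics/c3.png',np.hstack([A,B])[...,::-1])
E
```

```text
[561.60495166 -52.28518091  72.01294858]
[341 162]
[343 158]
[294 169]
[294 160]
```

View pics/c3.png

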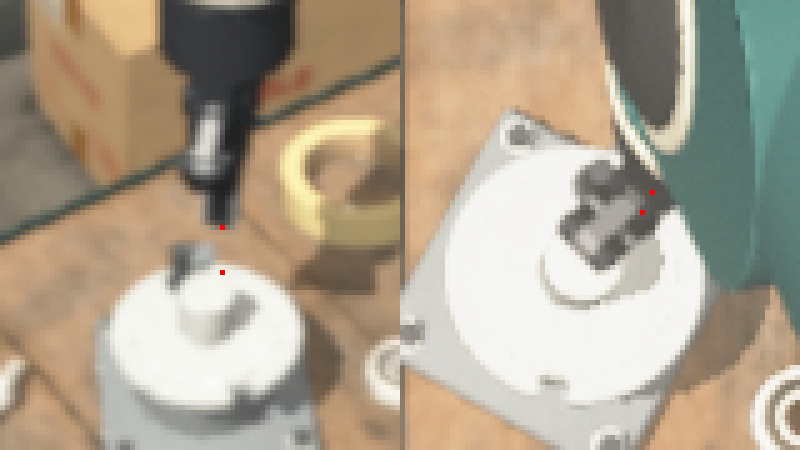

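In the picture the visible fingertip ends at scene (294,160), about 35 mm above where the reported TCP projects (294,169). The stud is still untouched. A short sweep toward the stud is harmless either way: contact, or no contact, will tell which height is real.

>>> step_arm([
  [0.0044, 0.0051, 0, 0, 0, 0.175, 0],
  [0.0079, 0.0108, 0, 0, 0, 0.349, 0],
  [0.0105, 0.017, 0, 0, 0, 0.524, 0],
  [0.0119, 0.0236, 0, 0, 0, 0.698, 0],
  [0.0119, 0.0236, 0, 0, 0, 0.698, 0],
  [0.0119, 0.0236, 0, 0, 0, 0.698, 0],
])

```text
clock: 4.68
ee_pos: [573.3, -29.1, 71.8]
eef_rot: [2.353, 2.081, -0.0]
wrist_force: [-0.7, -0.1, -0.4]
grip_width: -0.1
finger_force: 0.0
```

```bash
python3 - <<'E'
from h import *
t=snap('top');s=snap('scene');S=ctrl.state();print(S['ee_pos'],S['wrist_force'],S['q'])
B=cv2.resize(t['img'][120:210,293:373],None,fx=5,fy=5,interpolation=0)
A=cv2.resize(s['img'][115:205,250:330],None,fx=5,fy=5,interpolation=0)
cv2.imwrite('pics/c4.png',np.hstack([A,B])[...,::-1])
E
```

```text
[573.26614786 -29.03647641  71.77774625] [-0.41570267  0.13781456  0.27678975] [ 0.41775582  0.52734644 -0.54255413  1.82885292  0.34435179  0.87993092
 -0.4082187 ]
```

View pics/c4.png

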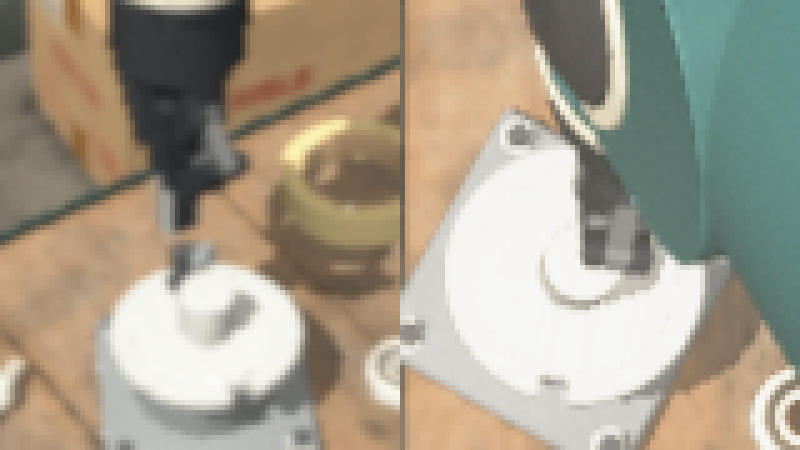

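No contact with the TCP reported right over the stud, so the visible tip really sits about 32–35 mm above the reported TCP. Both the pictures and the missing force say so. I'll go back to the clockwise side and descend until the reported z is 40 (true tip about 73).

>>> step_arm([
  [-0.0014, -0.0066, 0, 0, 0, -0.175, 0],
  [-0.004, -0.0128, 0, 0, 0, -0.349, 0],
  [-0.0075, -0.0185, 0, 0, 0, -0.524, 0],
  [-0.0119, -0.0236, 0, 0, 0, -0.698, 0],
  [-0.0119, -0.0236, 0, 0, 0, -0.698, 0],
  [-0.0119, -0.0236, -0.01, 0, 0, -0.698, 0],
  [-0.0119, -0.0236, -0.018, 0, 0, -0.698, 0],
  [-0.0119, -0.0236, -0.025, 0, 0, -0.698, 0],
  [-0.0119, -0.0236, -0.025, 0, 0, -0.698, 0],
])

```text
clock: 5.9
ee_pos: [561.0, -52.2, 45.9]
eef_rot: [-2.919, -1.158, 0.002]
wrist_force: [-0.2, 0.2, 0.9]
grip_width: -0.1
finger_force: 0.0
```

>>> step_arm([
  [0, 0, -0.003, 0, 0, 0, 0],
  [0, 0, -0.007, 0, 0, 0, 0],
  [0, 0, -0.007, 0, 0, 0, 0],
])

```text
clock: 6.28
ee_pos: [561.2, -52.3, 39.4]
eef_rot: [-2.92, -1.158, 0.001]
wrist_force: [0.2, 0.2, -0.1]
grip_width: -0.2
finger_force: 0.0
```

Free so far. Now the push, in 10° steps along the arc.

>>> step_arm([
  [0.0044, 0.0051, 0, 0, 0, 0.175, 0],
  [0.0079, 0.0108, 0, 0, 0, 0.349, 0],
  [0.0105, 0.017, 0, 0, 0, 0.524, 0],
  [0.0119, 0.0236, 0, 0, 0, 0.698, 0],
  [0.0119, 0.0236, 0, 0, 0, 0.698, 0],
])

```text
clock: 6.9
ee_pos: [573.3, -28.5, 39.6]
eef_rot: [-2.349, -2.086, -0.0]
wrist_force: [-0.7, -0.9, -0.3]
grip_width: -0.2
finger_force: 0.0
```

```bash
python3 - <<'E'
from h import *
t=snap('top');s=snap('scene');S=ctrl.state();print(S['ee_pos'],S['wrist_force'],S['q'])
B=cv2.resize(t['img'][120:210,293:373],None,fx=5,fy=5,interpolation=0)
A=cv2.resize(s['img'][115:205,250:330],None,fx=5,fy=5,interpolation=0)
cv2.imwrite('pics/c5.png',np.hstack([A,B])[...,::-1])
E
```

```text
[573.2500874  -28.94284704  39.66698194] [ 0.77432981 -0.24221973 -0.94357342] [ 0.40727674  0.57458151 -0.53093561  1.84529446  0.38398629  0.82489458
 -0.44079367]
```

View pics/c5.png

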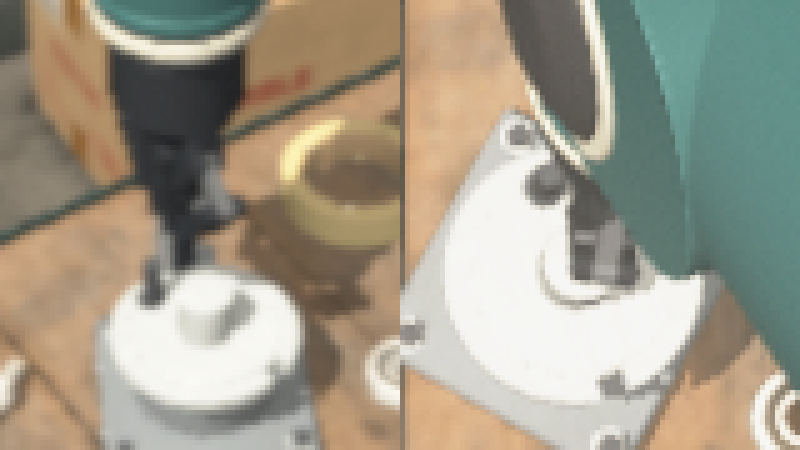

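The stud has moved, at top (322,156), and the plate has turned with it, the notch now at (335,197). Contact at this height is good, so I'll carry on along the arc.

>>> step_arm([
  [0.0002, 0.0067, 0, 0, 0, 0.175, 0],
  [-0.0007, 0.0134, 0, 0, 0, 0.349, 0],
  [-0.0028, 0.0197, 0, 0, 0, 0.524, 0],
  [-0.0059, 0.0257, 0, 0, 0, 0.698, 0],
  [-0.01, 0.031, 0, 0, 0, 0.873, 0],
  [-0.015, 0.0354, 0, 0, 0, 1.047, 0],
  [-0.015, 0.0354, 0, 0, 0, 1.047, 0],
])

```text
clock: 7.88
ee_pos: [558.1, 6.6, 39.6]
eef_rot: [-0.996, -2.979, 0.0]
wrist_force: [0.5, 0.3, -0.0]
grip_width: -0.2
finger_force: 0.0
```

>>> step_arm([
  [-0.0057, 0.0036, 0, 0, 0, 0.175, 0],
  [-0.0119, 0.0061, 0, 0, 0, 0.349, 0],
  [-0.0185, 0.0075, 0, 0, 0, 0.524, 0],
  [-0.0252, 0.0077, 0, 0, 0, 0.698, 0],
  [-0.0319, 0.0068, 0, 0, 0, 0.873, 0],
  [-0.0382, 0.0047, 0, 0, 0, 1.047, 0],
  [-0.0382, 0.0047, 0, 0, 0, 1.047, 0],
])

```text
clock: 8.75
ee_pos: [519.9, 11.0, 39.5]
eef_rot: [0.622, -3.079, -0.0]
wrist_force: [0.5, 0.6, -0.5]
grip_width: 0.1
finger_force: 0.0
```

```bash
python3 - <<'E'
from h import *
t=snap('top');s=snap('scene');S=ctrl.state();print(S['ee_pos'],S['wrist_force'],S['q'])
B=cv2.resize(t['img'][120:210,293:373],None,fx=5,fy=5,interpolation=0)
A=cv2.resize(s['img'][115:205,250:330],None,fx=5,fy=5,interpolation=0)
cv2.imwrite('pics/c6.png',np.hstack([A,B])[...,::-1])
for a in (130,135,140,145,149.5):
  X=np.array([535+40*np.cos(np.radians(a)),-24+40*np.sin(np.radians(a)),91]);print(a,proj(t,X),proj(s,X))
E
```

```text
[520.24562019  11.24465869  39.59247621] [ 0.15848237 -0.10868627 -0.56616685] [ 0.71007156  0.68330827 -1.02595137  1.96768919  0.74212529  0.92553674
  1.26673804]
130 [314.71908187 184.07010629] [287.46221894 182.45600801]
135 [315.83879056 185.27711132] [288.65005028 182.66485033]
140 [317.05990365 186.38401524] [289.85877963 182.79849229]
145 [318.37309954 187.38225459] [291.07859563 182.85576622]
149.5 [319.62541701 188.18135489] [292.17770856 182.84158463]
```

View pics/c6.png

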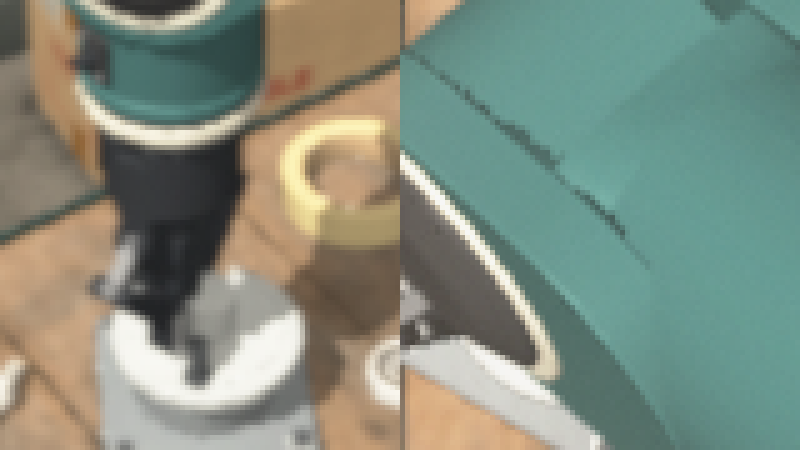

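The stud top shows in scene at about (290,183), so it is at about 140°, and the top view is hidden by the arm. I'll push 9° more, then back off and up, and measure clear.

>>> step_arm([
  [-0.0028, -0.0013, 0, 0, 0, 0.08, 0],
  [-0.0054, -0.0027, 0, 0, 0, 0.157, 0],
  [-0.0054, -0.0027, 0, 0, 0, 0.157, 0],
  [0, 0, 0, 0, 0, 0, 0],
  [0.006, 0.003, 0, 0, 0, -0.1, 0],
  [0.006, 0.003, 0.03, 0, 0, -0.1, 0],
  [0.006, 0.003, 0.07, 0, 0, -0.1, 0],
  [0.02, -0.03, 0.11, 0, 0, -0.2, 0],
  [0.03, -0.09, 0.12, 0, 0, -0.3, 0],
  [0.03, -0.15, 0.12, 0, 0, -0.4, 0],
])

```text
clock: 10.1
ee_pos: [551.1, -140.2, 160.9]
eef_rot: [0.005, 3.14, -0.001]
wrist_force: [0.9, -0.7, -0.4]
grip_width: -0.3
finger_force: 0.0
```

>>> step_arm([
  [0, -0.05, 0, 0, 0, -0.15, 0],
  [0, -0.1, 0, 0, 0, -0.3, 0],
  [0, -0.1, 0, 0, 0, -0.3, 0],
  [0, -0.1, 0, 0, 0, -0.3, 0],
])

```text
clock: 10.6
ee_pos: [550.3, -237.6, 159.7]
eef_rot: [0.463, 3.107, 0.001]
wrist_force: [0.2, 0.4, -0.7]
grip_width: -0.3
finger_force: 0.0
```

```bash
cat > m.py <<'E'
from h import *
t=snap('top');s=snap('scene');S=ctrl.state();print(S['ee_pos'],S['q'].round(2))
C=np.array([535,-24.])
# stud: dark blob near predicted place, top & scene
for nm,q in(('top',t),('scene',s)):
    g=cv2.cvtColor(q['img'],cv2.COLOR_RGB2GRAY).astype(float)
    c=proj(q,np.array([500.5,-3.7,78]));x,y=np.round(c).astype(int)
    w=g[y-11:y+12,x-11:x+12]; print(nm,x,y); print(w[:, :].astype(int)[4:21,3:21])
E
python3 m.py
```

```text
[ 550.36474206 -237.13238488  159.81885109] [ 1.05  0.58 -0.96  1.69  0.51  1.14  1.22]
top 319 189
[[244 244 244 244 244 243 243 244 244 244 244 244 244 243 238 233 226 222]
 [244 244 244 244 243 243 244 244 244 244 244 244 244 243 242 243 243 243]
 [243 244 244 243 243 243 242 239 239 243 244 244 243 242 243 243 235 242]
 [243 244 244 243 237 227 212 203 203 222 225 229 229 228 230 230 201 225]
 [244 243 243 237 197 144 134 132 131 130 131 170 180 182 183 183 184 187]
 [242 242 242 207 142 123 132 134 134 132 128 171 182 183 184 185 187 186]
 [242 242 240 177 120 111 133 136 136 133 128 162 181 183 185 185 186 185]
 [242 242 229 164 120 105 124 135 135 125 114 151 178 184 186 186 222 227]
 [242 242 230 166 118 106 106 115 116 107 101 160 219 227 227 227 242 243]
 [243 243 242 202 134 113 103 101  97 110 152 217 242 244 244 244 244 243]
 [243 243 243 234 191 140 121 119 120 156 222 242 244 244 244 244 243 243]
 [240 242 243 243 235 206 193 153 201 217 238 243 243 244 244 243 243 243]
 [226 237 241 242 243 240 238 222 240 239 240 243 242 243 238 242 243 243]
 [204 215 231 240 243 243
[... 865 characters left out ...]
167 189 226 240 241 241]
 [244 244 243 242 233 186 116  83  81 108 140 158 181 218 236 241 241 240]
 [244 244 243 238 218 159 104  81  77 100 139 177 218 235 241 240 239 238]
 [243 243 242 230 188 129  93  80  74  97 154 211 234 240 238 235 234 237]
 [242 242 240 227 182 125  96  85  84 119 183 225 237 236 229 231 237 240]
 [240 241 240 235 212 162 124 104 112 156 211 230 236 238 236 238 240 240]
 [241 240 240 239 233 217 184 162 170 207 232 238 239 241 241 240 238 233]
 [241 240 240 241 240 238 233 229 230 236 240 241 240 238 236 232 222 202]
 [227 231 235 239 240 241 240 239 239 239 237 233 229 223 213 195 177 154]
 [198 207 213 218 220 221 222 221 220 214 203 196 193 186 172 152 133 113]]
```

```bash
cat > m2.py <<'E'
from h import *
from scipy.ndimage import map_coordinates as mc
from scipy.optimize import least_squares
def gray(q):return cv2.cvtColor(q['img'],cv2.COLOR_RGB2GRAY).astype(float)
def samp(q,g,P):
    uv=np.array([proj(q,p) for p in P]);return mc(g,[uv[:,1],uv[:,0]],order=1)
for nm in('top','scene'):
    q=snap(nm);g=gray(q);C=np.array([535,-24.])
    R=np.arange(50,66,.5);pts=[]
    for a in np.radians(np.arange(0,360,4)):
        d=np.array([np.cos(a),np.sin(a)])
        v=samp(q,g,[np.r_[C+r*d,60] for r in R]); k=np.argmin(np.diff(v))
        if np.diff(v)[k]<-5 and v[:max(k-3,1)].min()>200: pts.append(C+d*(R[k]+.25))
    pts=np.array(pts)
    f=least_squares(lambda p:np.hypot(*(pts-p[:2]).T)-p[2],[*C,57],loss='soft_l1',f_scale=.7)
    print(nm,'disc',f.x.round(2),len(pts)); c=f.x[:2]
    # stud: disc of radius 6 at z=91 & column down to 60: best dark blob angle at mid-heights
    for z in (66,72,78,84,90):
        A=np.arange(110,190,1.); v=np.array([samp(q,g,[np.r_[c+r*np.array([np.cos(np.radians(a)),np.sin(np.radians(a))]),z] for r in(38,40,42)]).mean() for a in A])
        w=np.clip(190-v,0,None); k=np.argmin(v); w[np.abs(A-A[k])>14]=0; print(z,'stud ang',A[k],round((w*A).sum()/w.sum(),1))
    # post top, dark line radial at 73
    A=np.arange(-50,-10,1.);v=[samp(q,g,[np.r_[c+r*np.array([np.cos(np.radians(a)),np.sin(np.radians(a))]),56] for r in(69,71,73,75,77)]).mean() for a in A];print(np.round(v).astype(int).tolist())
E
python3 m2.py
```

```text
top disc [535.16 -25.    57.3 ] 81
66 stud ang 153.0 148.2
72 stud ang 154.0 148.8
78 stud ang 153.0 148.2
84 stud ang 153.0 148.1
90 stud ang 152.0 147.6
[123, 124, 126, 127, 127, 127, 127, 127, 126, 126, 130, 144, 170, 192, 198, 197, 196, 197, 194, 187, 169, 155, 163, 185, 197, 198, 198, 197, 197, 196, 191, 180, 173, 177, 181, 182, 182, 181, 180, 180]
scene disc [534.03 -22.16  58.28] 55
66 stud ang 150.0 148.1
72 stud ang 150.0 149.9
78 stud ang 147.0 149.2
84 stud ang 146.0 147.3
90 stud ang 146.0 147.4
[158, 157, 156, 156, 156, 155, 155, 155, 156, 156, 157, 160, 163, 166, 170, 173, 173, 174, 172, 169, 168, 168, 168, 173, 177, 180, 181, 181, 177, 172, 166, 161, 157, 156, 157, 160, 162, 163, 165, 165]
```

```bash
cat > m3.py <<'E'
from m2 import *
q=snap('top');g=gray(q)
for c in([535.2,-25],[535.2,-24.]):
  c=np.array(c)
  for r,z in((49.5,60),(52,60),(54,60),(73,56)):
    A=np.arange(-46,-10,1.5);v=samp(q,g,[np.r_[c+r*np.array([np.cos(np.radians(a)),np.sin(np.radians(a))]),z] for a in A]);print(c,r,dict(zip(A.tolist(),np.round(v).astype(int).tolist())))
E
python3 m3.py | grep '^\['|grep -v '^\[[0-9]*,'
```

```text
[535.2 -25. ] 49.5 {-46.0: 241, -44.5: 229, -43.0: 201, -41.5: 161, -40.0: 139, -38.5: 141, -37.0: 140, -35.5: 148, -34.0: 149, -32.5: 165, -31.0: 181, -29.5: 195, -28.0: 212, -26.5: 229, -25.0: 241, -23.5: 242, -22.0: 242, -20.5: 242, -19.0: 242, -17.5: 242, -16.0: 242, -14.5: 243, -13.0: 243, -11.5: 243}
[535.2 -25. ] 52 {-46.0: 242, -44.5: 237, -43.0: 202, -41.5: 149, -40.0: 133, -38.5: 133, -37.0: 134, -35.5: 135, -34.0: 143, -32.5: 155, -31.0: 170, -29.5: 189, -28.0: 213, -26.5: 236, -25.0: 241, -23.5: 243, -22.0: 243, -20.5: 243, -19.0: 243, -17.5: 242, -16.0: 242, -14.5: 242, -13.0: 242, -11.5: 242}
[535.2 -25. ] 54 {-46.0: 240, -44.5: 235, -43.0: 210, -41.5: 165, -40.0: 134, -38.5: 130, -37.0: 133, -35.5: 134, -34.0: 136, -32.5: 145, -31.0: 157, -29.5: 181, -28.0: 214, -26.5: 230, -25.0: 239, -23.5: 241, -22.0: 243, -20.5: 242, -19.0: 241, -17.5: 241, -16.0: 242, -14.5: 242, -13.0: 241, -11.5: 239}
[535.2 -25. ] 73 {-46.0: 128, -44.5: 128, -43.0: 128, -41.5: 126, -40.0: 130, -38.5: 157, -37.0: 198, -35.5: 198, -34.0: 198, -32.5: 196, -31.0: 186, -29.5: 155, -28.0: 158, -26.5:
[... 651 characters left out ...]
243, -20.5: 243, -19.0: 242, -17.5: 242, -16.0: 242, -14.5: 242, -13.0: 242, -11.5: 242}
[535.2 -24. ] 54 {-46.0: 239, -44.5: 227, -43.0: 188, -41.5: 143, -40.0: 129, -38.5: 132, -37.0: 134, -35.5: 136, -34.0: 143, -32.5: 156, -31.0: 174, -29.5: 203, -28.0: 227, -26.5: 240, -25.0: 241, -23.5: 243, -22.0: 244, -20.5: 242, -19.0: 241, -17.5: 241, -16.0: 242, -14.5: 243, -13.0: 241, -11.5: 239}
[535.2 -24. ] 73 {-46.0: 128, -44.5: 128, -43.0: 127, -41.5: 127, -40.0: 137, -38.5: 178, -37.0: 198, -35.5: 198, -34.0: 198, -32.5: 193, -31.0: 171, -29.5: 144, -28.0: 178, -26.5: 196, -25.0: 199, -23.5: 199, -22.0: 198, -20.5: 189, -19.0: 179, -17.5: 179, -16.0: 183, -14.5: 182, -13.0: 181, -11.5: 181}
```

Comparing the notch with the post in the same view (notch at about -35°, post at -29°), some 5° more is still needed; the stud estimate says 3–5°. I'll go back behind the stud and push 5° past the former stop.

>>> step_arm([
  [-0.006, 0.05, 0, 0, 0, 0.14, 0],
  [-0.012, 0.1, 0, 0, 0, 0.28, 0],
  [-0.018, 0.15, 0, 0, 0, 0.42, 0],
  [-0.024, 0.2, 0, 0, 0, 0.56, 0],
  [-0.0295, 0.2503, 0, 0, 0, 0.68, 0],
  [-0.0295, 0.2503, 0, 0, 0, 0.68, 0],
  [-0.0295, 0.2503, -0.04, 0, 0, 0.68, 0],
  [-0.0295, 0.2503, -0.08, 0, 0, 0.68, 0],
  [-0.0295, 0.2503, -0.08, 0, 0, 0.68, 0],
  [-0.0295, 0.2503, -0.08, 0, 0, 0.68, 0],
])

```text
clock: 12.2
ee_pos: [521.2, 11.9, 81.0]
eef_rot: [-0.601, 3.082, -0.0]
wrist_force: [0.0, -0.2, -0.3]
grip_width: 0.0
finger_force: 0.0
```

>>> step_arm([
  [0, 0, -0.02, 0, 0, 0, 0],
  [0, 0, -0.04, 0, 0, 0, 0],
  [0, 0, -0.04, 0, 0, 0, 0],
  [-0.0045, -0.0022, -0.04, 0, 0, 0.13, 0],
  [-0.0088, -0.005, -0.04, 0, 0, 0.262, 0],
  [-0.0088, -0.005, -0.04, 0, 0, 0.262, 0],
  [-0.0045, -0.0022, -0.04, 0, 0, 0.13, 0],
  [0.006, 0.003, -0.04, 0, 0, -0.04, 0],
  [0.006, 0.003, 0, 0, 0, -0.04, 0],
  [0.006, 0.003, 0.04, 0, 0, -0.1, 0],
])

```text
clock: 13.45
ee_pos: [526.6, 15.4, 120.9]
eef_rot: [0.44, -3.11, -0.001]
wrist_force: [0.2, -0.9, 0.9]
grip_width: 0.0
finger_force: 0.0
```

>>> step_arm([
  [0.01, -0.04, 0.04, 0, 0, -0.12, 0],
  [0.02, -0.09, 0.04, 0, 0, -0.24, 0],
  [0.024, -0.14, 0.04, 0, 0, -0.36, 0],
  [0.024, -0.19, 0.04, 0, 0, -0.48, 0],
  [0.024, -0.24, 0.04, 0, 0, -0.58, 0],
  [0.024, -0.24, 0.04, 0, 0, -0.58, 0],
  [0.024, -0.24, 0.04, 0, 0, -0.58, 0],
])

```text
clock: 14.32
ee_pos: [550.8, -224.4, 159.9]
eef_rot: [0.463, 3.107, 0.001]
wrist_force: [-0.7, -0.0, -0.1]
grip_width: 0.4
finger_force: 0.0
```

```bash
python3 m3.py | grep -v '^\[[0-9]*,' | grep -v -- '-24. '; python3 - <<'E'
from h import *
t=snap('top');s=snap('scene')
B=cv2.resize(t['img'][135:210,293:368],None,fx=5.3,fy=5.3,interpolation=3)
A=cv2.resize(s['img'][145:220,255:330],None,fx=5.3,fy=5.3,interpolation=3)
cv2.imwrite('pics/c7.png',np.hstack([A,B])[...,::-1])
E
```

```text
top disc [535.37 -25.09  57.37] 78
66 stud ang 160.0 154.6
72 stud ang 160.0 154.6
78 stud ang 160.0 154.4
84 stud ang 159.0 153.7
90 stud ang 159.0 153.4
scene disc [534.07 -21.78  58.69] 57
66 stud ang 156.0 154.2
72 stud ang 155.0 155.7
78 stud ang 155.0 155.5
84 stud ang 155.0 153.5
90 stud ang 154.0 152.9
[535.2 -25. ] 49.5 {-46.0: 242, -44.5: 243, -43.0: 242, -41.5: 242, -40.0: 241, -38.5: 235, -37.0: 213, -35.5: 184, -34.0: 165, -32.5: 191, -31.0: 221, -29.5: 212, -28.0: 184, -26.5: 182, -25.0: 177, -23.5: 179, -22.0: 193, -20.5: 225, -19.0: 241, -17.5: 242, -16.0: 242, -14.5: 242, -13.0: 242, -11.5: 243}
[535.2 -25. ] 52 {-46.0: 243, -44.5: 243, -43.0: 243, -41.5: 243, -40.0: 242, -38.5: 240, -37.0: 213, -35.5: 167, -34.0: 160, -32.5: 192, -31.0: 214, -29.5: 232, -28.0: 207, -26.5: 173, -25.0: 168, -23.5: 175, -22.0: 210, -20.5: 234, -19.0: 242, -17.5: 243, -16.0: 243, -14.5: 243, -13.0: 242, -11.5: 242}
[535.2 -25. ] 54 {-46.0: 241, -44.5: 242, -43.0: 241, -41.5: 242, -40.0: 243, -38.5: 238, -37.0: 222, -35.5: 181, -34.0: 148, -32.5: 164, -31.0: 185, -29.5: 193, -28.0: 199, -26.5: 168, -25.0: 157, -23.5: 175, -22.0: 207, -20.5: 237, -19.0: 241, -17.5: 243, -16.0: 243, -14.5: 244, -13.0: 243, -11.5: 241}
[535.2 -25. ] 73 {-46.0: 126, -44.5: 127, -43.0: 127, -41.5: 126, -40.0: 130, -38.5: 158, -37.0: 198, -35.5: 200, -34.0: 199, -32.5: 197, -31.0: 185, -29.5: 155, -28.0: 158, -26.5: 192, -25.0: 198, -23.5: 199, -22.0: 199, -20.5: 195, -19.0: 186, -17.5: 177, -16.0: 182, -14.5: 183, -13.0: 182, -11.5: 181}
```

View pics/c7.png

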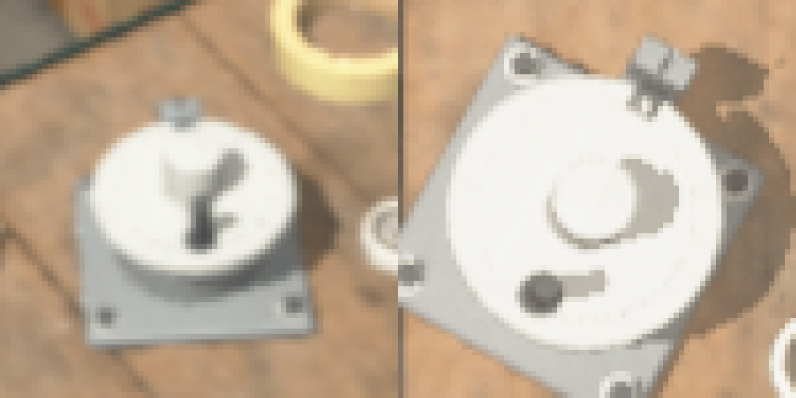

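The notch (-36.5° to -21.5°) now stands over the pin, which shows bright in its middle at top crop (647,103), in line with the post. Next I'll go over the hub and press.

>>> step_arm([
  [-0.004, 0.05, 0, 0, 0, 0, 0],
  [-0.008, 0.1, 0, 0, 0, 0, 0],
  [-0.012, 0.15, 0, 0, 0, 0, 0],
  [-0.0156, 0.201, 0, 0, 0, 0, 0],
  [-0.0156, 0.201, 0, 0, 0, 0, 0],
  [-0.0156, 0.201, -0.03, 0, 0, 0, 0],
  [-0.0156, 0.201, -0.06, 0, 0, 0, 0],
  [-0.0156, 0.201, -0.08, 0, 0, 0, 0],
  [-0.0156, 0.201, -0.09, 0, 0, 0, 0],
  [-0.0156, 0.201, -0.09, 0, 0, 0, 0],
])

```text
clock: 15.82
ee_pos: [535.0, -24.2, 69.6]
eef_rot: [-0.461, -3.107, -0.0]
wrist_force: [-0.8, 1.1, 0.7]
grip_width: -0.2
finger_force: 0.0
```

>>> step_arm([
  [0, 0, -0.002, 0, 0, 0, 0],
  [0, 0, -0.004, 0, 0, 0, 0],
  [0, 0, -0.006, 0, 0, 0, 0],
  [0, 0, -0.008, 0, 0, 0, 0],
  [0, 0, -0.008, 0, 0, 0, 0],
])

```text
clock: 16.45
ee_pos: [534.9, -24.3, 61.5]
eef_rot: [-0.461, -3.107, 0.0]
wrist_force: [-0.6, 0.0, 0.3]
grip_width: -0.2
finger_force: 0.0
```

>>> step_arm([
  [0, 0, -0.001, 0, 0, 0, 0],
  [0, 0, -0.002, 0, 0, 0, 0],
  [0, 0, -0.003, 0, 0, 0, 0],
  [0, 0, -0.004, 0, 0, 0, 0],
  [0, 0, -0.004, 0, 0, 0, 0],
])

```text
clock: 17.08
ee_pos: [534.9, -24.3, 57.6]
eef_rot: [-0.461, -3.107, 0.0]
wrist_force: [0.1, 0.1, -0.4]
grip_width: -0.1
finger_force: 0.0
```

>>> step_arm([
  [0, 0, -0.001, 0, 0, 0, 0],
  [0, 0, -0.002, 0, 0, 0, 0],
  [0, 0, -0.003, 0, 0, 0, 0],
  [0, 0, -0.003, 0, 0, 0, 0],
])

```text
clock: 17.58
ee_pos: [534.9, -24.2, 54.6]
eef_rot: [-0.461, -3.107, 0.0]
wrist_force: [-0.2, 0.2, -0.6]
grip_width: 0.0
finger_force: 0.0
```

>>> step_arm([
  [0, 0, -0.001, 0, 0, 0, 0],
  [0, 0, -0.002, 0, 0, 0, 0],
  [0, 0, -0.003, 0, 0, 0, 0],
  [0, 0, -0.003, 0, 0, 0, 0],
])

```text
clock: 18.08
ee_pos: [535.0, -24.3, 51.7]
eef_rot: [0.461, 3.107, -0.0]
wrist_force: [-0.2, -0.7, 1.5]
grip_width: -0.3
finger_force: 1.1
```

>>> step_arm([
  [0, 0, -0.001, 0, 0, 0, 0],
  [0, 0, -0.002, 0, 0, 0, 0],
  [0, 0, -0.003, 0, 0, 0, 0],
  [0, 0, -0.003, 0, 0, 0, 0],
])

```text
clock: 18.58
ee_pos: [534.9, -24.3, 48.6]
eef_rot: [-0.461, -3.108, 0.0]
wrist_force: [-1.0, -0.1, 0.2]
grip_width: 0.1
finger_force: 0.9
```

>>> step_arm([
  [0, 0, -0.001, 0, 0, 0, 0],
  [0, 0, -0.002, 0, 0, 0, 0],
  [0, 0, -0.003, 0, 0, 0, 0],
  [0, 0, -0.003, 0, 0, 0, 0],
])

```text
clock: 19.08
ee_pos: [534.9, -24.3, 45.6]
eef_rot: [-0.461, -3.108, 0.0]
wrist_force: [0.5, -0.7, 1.9]
grip_width: 0.2
finger_force: 0.8
```

>>> step_arm([
  [0, 0, -0.001, 0, 0, 0, 0],
  [0, 0, -0.002, 0, 0, 0, 0],
  [0, 0, -0.002, 0, 0, 0, 0],
])

```text
clock: 19.45
ee_pos: [534.9, -24.3, 43.6]
eef_rot: [-0.461, -3.107, 0.0]
wrist_force: [0.8, -0.3, 2.0]
grip_width: -0.2
finger_force: 0.9
```

>>> step_arm([
  [0, 0, -0.001, 0, 0, 0, 0],
  [0, 0, -0.002, 0, 0, 0, 0],
  [0, 0, -0.002, 0, 0, 0, 0],
])

```text
clock: 19.82
ee_pos: [535.1, -24.3, 42.4]
eef_rot: [0.461, 3.107, -0.001]
wrist_force: [-8.0, -1.0, 24.3]
grip_width: -0.1
finger_force: 11.9
```

>>> step_arm([
  [0, 0, -0.001, 0, 0, 0, 0],
  [0, 0, -0.0015, 0, 0, 0, 0],
  [0, 0, -0.0015, 0, 0, 0, 0],
])

```text
clock: 20.2
ee_pos: [535.2, -24.3, 42.2]
eef_rot: [0.461, 3.107, -0.003]
wrist_force: [-19.6, -4.1, 56.9]
grip_width: -0.1
finger_force: 28.3
```

There is a hard stop at 42.3, about 10 mm below first contact (about 52). I'll release and check the height.

>>> step_arm([
  [0, 0, 0.002, 0, 0, 0, 0],
  [0, 0, 0.006, 0, 0, 0, 0],
  [0, 0, 0.03, 0, 0, 0, 0],
  [0, 0, 0.08, 0, 0, 0, 0],
  [0, 0, 0.12, 0, 0, 0, 0],
  [0.004, -0.06, 0.12, 0, 0, 0, 0],
  [0.01, -0.12, 0.12, 0, 0, 0, 0],
  [0.015, -0.18, 0.12, 0, 0, 0, 0],
  [0.015, -0.24, 0.12, 0, 0, 0, 0],
  [0.015, -0.24, 0.12, 0, 0, 0, 0],
])

```text
clock: 21.45
ee_pos: [548.7, -269.4, 159.1]
eef_rot: [-0.472, -3.105, 0.0]
wrist_force: [-0.9, 0.9, -0.9]
grip_width: -0.1
finger_force: 0.0
```

```bash
python3 - <<'E'
from h import *
t=snap('top');s=snap('scene');print(ctrl.state()['ee_pos'],ctrl.state()['wrist_force'])
B=cv2.resize(t['img'][135:210,293:368],None,fx=5.3,fy=5.3,interpolation=3)
A=cv2.resize(s['img'][145:220,255:330],None,fx=5.3,fy=5.3,interpolation=3)
old=cv2.imread('pics/c7.png');new=np.hstack([A,B])[...,::-1]
cv2.imwrite('pics/c8.png',new)
# vertical shift of stud+hub region in scene between c7 and c8
a=cv2.cvtColor(old[:,:398],6).astype(np.float32);b=cv2.cvtColor(np.ascontiguousarray(new[:,:398]),6).astype(np.float32)
r=cv2.matchTemplate(b,a[145:255,150:250],cv2.TM_CCOEFF_NORMED);print(cv2.minMaxLoc(r), 'ref (150,145)')
c=np.array([500.,-5,75]);print('px per 10mm', (proj(s,c-[0,0,10])-proj(s,c))*5.3)
E
```

```text
[ 549.7044004  -264.24758898  159.7669924 ] [0.17893208 1.23847677 0.03749031]
(-0.5553654432296753, 0.9906103014945984, (60, 134), (150, 156)) ref (150,145)
px per 10mm [-0.37351958 12.54916073]
```

```bash
python3 - <<'E'
from h import *
old=cv2.imread('pics/c7.png');new=cv2.imread('pics/c8.png')
G=lambda x:cv2.cvtColor(x,6).astype(np.float32)
s=snap('scene')
def sub(a,b,x0,x1,y0,y1):
    r=cv2.matchTemplate(b,a[y0:y1,x0:x1],cv2.TM_CCOEFF_NORMED);_,m,_,(x,y)=cv2.minMaxLoc(r)
    p=r[y-3:y+4,x];k=np.polyfit(range(-3,4),p,2);return x-x0,y-k[1]/2/k[0]-y0,m
a,b=G(old[:,:398]),G(new[:,:398])
off=lambda x,y:np.array([255+x/5.3,145+y/5.3])
for n,w,X in [('stud',(175,225,190,250),(500,-5,68)),('hub',(155,215,140,190),(535,-24,85)),('rim near',(120,200,225,270),(485,5,58)),('rim left',(80,130,160,230),(520,30,58)),('bolt fixed',(85,125,295,335),(0,0,0)),('rim right',(270,310,150,220),(510,-75,58))]:
    c=np.array(X,float);print(n,np.round(sub(a,b,*w),2),'10mm=',((proj(s,c-[0,0,10])-proj(s,c))*5.3).round(1))
E
```

```text
stud [ 0.   11.57  0.99] 10mm= [-0.4 12.4]
hub [ 0.   12.03  0.99] 10mm= [-0.3 12.8]
rim near [ 0.   11.12  0.99] 10mm= [-0.4 12.2]
rim left [ 0.   10.78  0.97] 10mm= [ 0.1 12.2]
bolt fixed [0.   0.02 1.  ] 10mm= [-5.9  8.5]
rim right [ 0.   13.27  0.99] 10mm= [-1.  12.4]
```

Hub, stud and near rim all dropped 9.1–9.4 mm in the picture (10 mm expected; a stop on the pin would show only 2). Both rim sides agree within about 1° of level, and the robot is clear.

```bash
python3 -c "
from rig import ctrl
print(ctrl.finish_job())"
```

```text
the job is handed in; nothing more can be done
None
```

I turned the plate until its notch stood over the pin, pressed it down to a hard stop about 9–10 mm lower (home is 10 mm), moved the arm clear and handed the job in at about 21 s; no verdict was returned, and I didn't re-measure the bearing, spanner and spark plug, though the arm never went near them.

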